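# Roll the shaft blank into the V-block

### The arm

A 6-joint arm with a two-finger parallel gripper is mounted at the origin on a cart in front of the work surface, level with it; the furniture and walls round the work are solid. World frame = base frame: x ahead of the robot, y to its left, z up, the work surface at z = 0. Lengths are in m, angles in rad, forces in N, time in s.
With the tool pointing down it reaches from about 0.375 to 0.925 m from the base axis. Payload 5.7 kg.
Tool frame: the origin (TCP) lies at the very end of the fingers, on their centre line; the grasp point (between the pads) lies 19 mm behind it (bot.grasp_offset is the distance from the TCP to the grasp point, in m); z points along the fingers, y is the line along which they close (so a half turn about z gives the same grasp; the last joint's range is limited). The gripper opens to 85 mm and grips with 20 to 120 N. Pads are 22 mm wide; open, the fingers measure 114 mm over their backs; the gripper's body (76 mm by 85 mm) begins 54 mm behind the grasp point. The pads swing forward as they close: fully open they stand 13 mm farther back than shut.
Start: joints at [1.136, 0.359, 1.51, -0, 1.272, -0.115], TCP at [0.189, 0.57, 0.231] pointing down, gripper open.
Joint ranges: [-2.97, 2.97], [-1.01, 2.36], [0.21, 2.38], [-0.96, 4.11], [0.2, 2.71], [-2.98, 2.98]. Speed limits (rad/s): [2.39, 2.39, 3.14, 3.14, 3.14, 3.14].

### API

Orientations are given as a unit quaternion [w, x, y, z].
In Python, from station import readout, cams, bot gives the robot as it stands.
- The arm moves only by the tool arm_command, never from a script. Its argument "steps" is one flat list of numbers, 7 for each row, row after row: the turn, a rotation vector about the tool's x, y, z in degrees, then the shift along the tool's x, y, z in m, then the closure in counts, from 0 (fully open) to 255 (shut). In form: [ax, ay, az, x, y, z, jaw, ax, ay, az, x, y, z, jaw, ...]. A call has 1 to 5 rows; each row shifts and turns the commanded pose from where the row before left it, along the tool's axes as they then stand; what a row does not reach is not made up. A row lasts 1/10 s, in which the tool goes at most 50 mm and 8.59 degrees, less where a joint would pass 70% of its speed; a pose out of reach is approached as far as the arm can. A call with a gripper value outside its range is refused whole. The fingers move at their own pace and stop on an object; "force" is the grip in N (left out, the last holds). Time passes only in rows, so rows that do not move let the fingers close. It gives the time, the measured TCP pose, the force, the opening and the grip force at its end, in the units of the state.
- readout.state(): the state, without advancing time (a new reading comes with each control period).
- cams.read_camera(name): name is "side" or "top" or "wrist"; returns (picture, depth): 384x512x3 uint8, red, green, blue; 384x512 float32, m along the optical axis (not along the pixel's ray), 0 where there is no reading.
- cams.calibration(name): a dict with "fovy" (degrees; the focal length in pixels is half the picture's height over the tangent of half this angle, whatever the lens; pixels are square), "cx", "cy" (the principal point, pixels), "xyz" and "rotation" of the camera in the world; the wrist camera has in their place "tool_from_camera" (4x4, takes a point from camera to tool coordinates, whose origin is the TCP and whose axes are the flange's). Camera axes: x right, y up, looking along -z (the intrinsics and any distortion apply to the point x, -y, -z); pixel columns grow to the right and rows downward; lengths in m; the calibration is good to about 2 mm. A picture is of the moment at which its call begins: read the wrist's pose just before it. calibration takes no time and is no camera call.
- bot.sign_off(): hands the job in; it is judged then, once.
Trained networks look in the newest picture that a camera, given by its name, has taken for a name from the list of things; names that differ only in an ending like _2 or _b are one class to them, and where a whole thing is asked for, a point or a joint stands for the part that bears it (a point fixed in the world has none). Each returns a list of dicts, best first, with "p" (0 to 1); they miss things now and then, are a little off and sometimes report something else, mostly with a low value. They report only what shows in the picture. A call takes as long as a camera call.
- cams.spot_in(camera, label): "position" ([column, row] in pixels, amid what is visible of it).
- cams.cut_out(camera, label): "region" (384x512 bool, what is visible of it) and "position" ([column, row] in pixels, amid what is visible of it).
The state is a dict: "clock": time; "joint_positions": joint angles; "qvel": joint speeds; "joint_torque": joint torques, N m; "position": TCP position; "tool_rot": TCP orientation; "contact_force": force on the tool from outside, world axes, zero at the start; "moment": the same for the moment, N m; "width": finger opening in m; "grip_force": force on a finger pad.
Only numpy, scipy, OpenCV 4.12 (cv2) and the standard library are available. Lean on these libraries where they do the work, as an engineer would, in place of code of your own. Each camera call takes 0.05 s, during which the arm holds its last target. There are 200 camera calls.

### The job

Roll the round aluminium bar along the bench by its side, up the loading ramp and into the groove of the blue V-block, then push it by its free end along the groove until its other end rests fully against the steel stop plate. Only push it with the fingertips or the outside of the fingers, never pick it up or lift it, and leave the other things on the bench where they are.

Things in the scene. Friction and masses are not known exactly. Their poses are not given: they have to be found in the camera images.
- bar: Bare aluminium round bar with two red rings, 40 mm diameter, 150 long, 0.35 to 0.65 kg, lying loose on the bench. Origin on its axis, at mid-length (20 mm above the bench); x = its axis; y and z turn as it rolls; both ends alike. Slippery (friction about 0.35), some rolling resistance: pushed slowly it stays at the finger, let go it coasts a few cm. It starts 190 to 250 mm from the groove.
- v_block: Blue V-block, fixed to the bench, aluminium ramp on the side facing the bar. Origin on the bench surface under the groove's bottom line, mid-length; y = along the groove, +y to the stop plate; -x = ramp side; z up. Block, ramp and groove run from y -65 to +65 mm. At start the bar is roughly parallel to y and shifted toward -y: rolled straight in, it clears the stop plate by 1 to 5 cm.
- ramp_toe (a point): Middle of the ramp's foot, at x -82 mm in the block's frame, on the bench. From here the ramp rises at 12 degrees to a crest 13 mm high, flat from x -21 to -18 mm. Axes as the block's.
- groove (a point): Bottom line of the groove at mid-length, 3 mm above the bench (block x 0). Flanks slope at 30 degrees: up to the crest (13 mm high, x -18) and, on the far side, up to 25 mm high at x +38, then flat (26 mm) to x +53. The bar in the groove has its axis at block x 0, 26 mm above the bench. Axes as the block's.
- stop_face (a point): Point on the inner face of the dark steel stop plate, above the groove (block y +65 mm), 26 mm above the bench. Plate 8 mm thick, 42 high, from block x -32 to +54. With the bar against it, the bar's middle is at block y -10 mm and its free end at -85 mm, 20 mm past the block's open end (-65), so the end can be pushed all the way. Axes as the block's.
- beaker: Bystander, not to be moved: clear beaker, 54 mm wide, 68 mm tall, light. Origin at the centre of its underside.
- label_roll: Bystander, not to be moved: roll of white labels standing on end, 56 mm wide, 50 mm tall. Origin at the centre of its underside.
- timer: Bystander, not to be moved: white bench timer with coloured keys, 62x66x19. Origin at the centre of its underside.
- petri_dish: Bystander, not to be moved: closed petri dish with pink medium, 60 mm wide, 17 high. Origin at the centre of its underside.
- tape_roll: Bystander, not to be moved: yellow tape roll lying flat, 64 mm wide, 19 high. Origin at the centre of its underside.

How it is judged:
By the outcome, as a careful person would: the job done as asked, in the order asked, and still so for the second after the job is handed in, with the robot touching nothing.
It also fails if it takes over 48 s, if anything falls off the work surface, if the arm or the gripper's body presses on something with over 40 N, if the wrist force passes 120 N, or if a joint passes its speed limit or range.

## Working session

There is one attempt and no reset: what is moved stays moved. The work goes in short steps, Python scripts to look and compute and a tool call to move; the robot and the scene stay as the last step left them, time stands still between calls to the robot, and variables do not carry over. Pictures are saved under pics/ and viewed, at most 10 in all, crops included, and the job is handed in when it is done.

Besides the shell and the picture viewer there is one more tool, called by a JSON object that holds its "fn" and its "kwargs". arm_command: Moves the arm, as the interface text tells. Its arguments: {"type":"object","properties":{"steps":{"type":"array"},"force":{"type":"number"}},"required":["steps"]}

```bash
ls; mkdir -p pics
cat > h.py <<'E'
import numpy as np, cv2
from station import readout, cams, bot
from scipy.spatial.transform import Rotation as R
def cloud(name, depth):
    c=cams.calibration(name); H,W=depth.shape
    f=H/2/np.tan(np.radians(c['fovy'])/2)
    v,u=np.mgrid[:H,:W]
    P=np.stack([(u-c['cx'])/f*depth,-(v-c['cy'])/f*depth,-depth],-1)
    if 'xyz' in c:
        r=np.array(c['rotation']); r=r if r.shape==(3,3) else R.from_quat(np.roll(r,-1)).as_matrix()
        return P@r.T+np.array(c['xyz'])
    T=np.array(c['tool_from_camera']); s=readout.state()
    q=np.array(s['tool_rot']); r=R.from_quat(np.roll(q,-1)).as_matrix()
    return (P@T[:3,:3].T+T[:3,3])@r.T+np.array(s['position'])
E
python3 - <<'E'
from h import *
for n in ['top','side']:
    im,d=cams.read_camera(n); cv2.imwrite(f'pics/{n}0.png',im[:,:,::-1]); print({k:v for k,v in cams.calibration(n).items()})
    P=cloud(n,d); np.savez(f'{n}0.npz',P=P,d=d)
    for l in ['bar','v_block','beaker','label_roll','timer','petri_dish','tape_roll']:
        for o in cams.cut_out(n,l)[:1]:
            m=o['region']&(d>0); q=P[m]
            np.save(f'm_{n}_{l}.npy',o['region'])
            print(n,l,round(o['p'],2),np.round(o['position']),np.round(np.median(q,0),3),np.round(np.percentile(q,2,axis=0),3),np.round(np.percentile(q,98,axis=0),3))
print(readout.state())
E
```

```text
pics
{'fovy': 52.135846676176975, 'cx': 255.0255079906546, 'cy': 193.6866847309545, 'xyz': array([0.31828272, 0.10636978, 1.36746334]), 'rotation': array([-0.70319252, -0.05224835,  0.0556298 ,  0.70689159])}
top bar 0.72 [248. 199.] [0.502 0.134 0.038] [0.43  0.11  0.024] [0.573 0.155 0.046]
top v_block 0.7 [299. 190.] [ 0.541 -0.054  0.012] [ 0.474 -0.116 -0.   ] [0.604 0.016 0.043]
top beaker 0.65 [160. 179.] [0.582 0.435 0.03 ] [ 0.553  0.403 -0.001] [0.602 0.453 0.07 ]
top label_roll 0.6 [175. 208.] [0.48  0.373 0.05 ] [ 0.453  0.347 -0.001] [0.508 0.401 0.057]
top petri_dish 0.53 [379. 210.] [ 0.462 -0.323  0.017] [ 0.434 -0.353 -0.   ] [ 0.491 -0.296  0.022]
top tape_roll 0.49 [377. 176.] [ 0.579 -0.326  0.019] [ 0.55  -0.354  0.   ] [ 0.608 -0.298  0.026]
{'fovy': 48.711328611624666, 'cx': 248.44960919875186, 'cy': 183.7988411465659, 'xyz': array([-0.02231696, -0.92893142,  1.07889382]), 'rotation': array([ 0.88425671,  0.39921797, -0.09560218, -0.22265515])}
side bar 0.64 [244. 188.] [0.5   0.12  0.033] [0.429 0.103 0.002] [0.569 0.148 0.043]
side v_block 0.64 [277. 218.] [ 
[... 569 characters left out ...]
ns': array([ 1.13592998e+00,  3.58811865e-01,  1.51038821e+00, -7.20779743e-06,
        1.27251007e+00, -1.15071031e-01]), 'qvel': array([-3.52577207e-04, -9.66562119e-05, -1.02861173e-03,  6.56846866e-04,
        2.69670039e-03,  2.05247136e-04]), 'joint_torque': array([ 8.96620204e-04, -5.27528214e+01, -2.79043025e+01, -9.79222386e-05,
        1.52360048e-03,  2.96587450e-05]), 'position': array([0.18860473, 0.56955658, 0.2312642 ]), 'tool_rot': array([-1.26355452e-05,  1.59216126e-01,  9.87243750e-01, -5.74755159e-05]), 'contact_force': array([-0.0829177 , -0.1613619 ,  0.26170581]), 'moment': array([ 0.04172729,  0.0096169 , -0.01679763]), 'grip_force': 0.0, 'width': 0.08537190360295269}
```

View pics/top0.png

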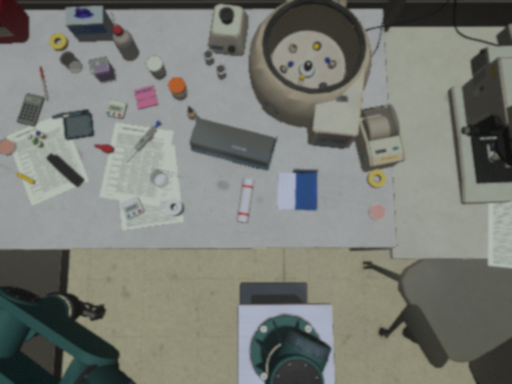

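Run:
```python
from h import *
z=np.load('top0.npz');P=z['P'];d=z['d']
# block frame: stop plate top z~.042, far flat z~.026
def rect(m,n):
    q=P[m][:,:2].astype(np.float32); r=cv2.minAreaRect(q); print(n,len(q),np.round(r[0],4),np.round(r[1],4),round(r[2],2)); print(np.round(cv2.boxPoints(r),3).tolist())
X,Y,Z=P[...,0],P[...,1],P[...,2]
reg=(d>0)&(X>.40)&(X<.70)&(Y<.06)&(Y>-.2)
rect(reg&(Z>.036)&(Z<.06),'plate'); rect(reg&(Z>.023)&(Z<.03),'far flat'); rect(reg&(Z>.006),'all')
barm=(d>0)&(X>.35)&(X<.65)&(Y<.2)&(Y>.07)&(Z>.01); rect(barm,'bar'); rect(barm&(Z>.033),'bartop')
q=P[barm&(Z>.03)];c=q.mean(0);u=np.linalg.svd(q[:,:2]-c[:2],full_matrices=False)[2];print(c,u,Z[barm].max())
m=(d>0)&(X>.35)&(X<.65)&(Y<.07)&(Y>.03);print('bench z',np.median(Z[m]))
# profile across
mm=reg&(abs(X-.53)<.006); yy=Y[mm]; 
for y in np.arange(-.14,.04,.008):
    k=abs(yy-y)<.004; print(round(y,3),np.round(np.median(Z[mm][k]),4) if k.any() else None,end='; ')
```

```text
plate 79 [ 0.6453 -0.0348] [0.176  0.0839] 82.17
[[0.5920000076293945, -0.11599999666213989], [0.675000011920929, -0.12800000607967377], [0.6990000009536743, 0.04699999839067459], [0.6159999966621399, 0.057999998331069946]]
far flat 219 [ 0.5935 -0.0583] [0.2572 0.1005] 38.48
[[0.4620000123977661, -0.0989999994635582], [0.5239999890327454, -0.17800000309944153], [0.7250000238418579, -0.017999999225139618], [0.6629999876022339, 0.061000000685453415]]
all 2460 [ 0.5502 -0.0705] [0.2992 0.2591] 0.14
[[0.4000000059604645, 0.05900000035762787], [0.4009999930858612, -0.20000000298023224], [0.699999988079071, -0.20000000298023224], [0.6990000009536743, 0.05900000035762787]]
bar 873 [0.5406 0.1387] [0.1221 0.2258] 85.02
[[0.4230000078678131, 0.08799999952316284], [0.6480000019073486, 0.06800000369548798], [0.6579999923706055, 0.1899999976158142], [0.43299999833106995, 0.20900000631809235]]
bartop 656 [0.5388 0.1275] [0.2248 0.1151] 1.28
[[0.42500001192092896, 0.18199999630451202], [0.42800000309944153, 0.06700000166893005], [0.6520000100135803, 0.07199999690055847], [0.6499999761581421, 0.18799999356269836]]
[0.55311326 0.12625575 0.05374568] [[-0.99153727  0.12982238]
 [-0.12982238 -0.99153727]] 0.10015595893640716
bench z 0.0016667542079906728
-0.14 0.0043; -0.132 0.0024; -0.124 0.0002; -0.116 0.029; -0.108 0.0273; -0.1 0.0253; -0.092 0.0177; -0.084 0.0191; -0.076 0.0111; -0.068 0.0077; -0.06 0.0052; -0.052 0.0098; -0.044 0.0143; -0.036 0.0119; -0.028 0.0103; -0.02 0.0109; -0.012 0.0064; -0.004 0.0052; 0.004 0.0053; 0.012 0.0011; 0.02 0.0028; 0.028 -0.0009; 0.036 0.0011;
```

The top view shows the bar at about pixel (245,200), with its axis roughly along world x. The blue block and its ramp are at about (300,190), with the ramp facing the bar. The bystanders (tape, petri dish) are well to the right at about (377,178) and (377,212). My crop regions picked up other objects, so I'll redo the fit with the network masks.

Run:
```python
from h import *
for n in ['top','side']:
    z=np.load(f'{n}0.npz');P=z['P'];d=z['d'];m=np.load(f'm_{n}_v_block.npy')&(d>0);b=np.load(f'm_{n}_bar.npy')&(d>0)
    X,Y,Z=np.moveaxis(P,-1,0)
    def rect(m,t):
        q=P[m][:,:2].astype(np.float32); r=cv2.minAreaRect(q); print(n,t,len(q),np.round(r[0],4),np.round(r[1],4),round(r[2],2),np.round(cv2.boxPoints(r),3).tolist())
    rect(m,'block'); rect(m&(Z>.034),'plate'); rect(m&(Z>.021)&(Z<.032),'far'); rect(b,'bar'); rect(b&(Z>.034),'bartop')
    q=P[b&(Z>.015)];c=q.mean(0);u=np.linalg.svd(q[:,:2]-c[:2],full_matrices=False)[2];print('bar c',c,'dir',np.degrees(np.arctan2(u[0,1],u[0,0])))
    s=(q[:,:2]-c[:2])@u[0];print(np.percentile(s,[0,1,99,100]))
    # groove: min-z along rows of X
    for x0 in (.50,.56):
        k=m&(abs(X-x0)<.02); ys=np.arange(-.11,.0,.004); print(x0,[(round(y,3),round(float(np.median(Z[k&(abs(Y-y)<.002)]))*1000)) for y in ys if (k&(abs(Y-y)<.002)).any()])
im=cv2.imread('pics/side0.png')[120:320,160:400]; cv2.imwrite('pics/side0c.png',cv2.resize(im,None,fx=3,fy=3,interpolation=3)[:600])
```

```text
top block 1569 [ 0.5406 -0.0526] [0.1425 0.1396] 88.6 [[0.4690000116825104, -0.12200000137090683], [0.609000027179718, -0.12600000202655792], [0.6119999885559082, 0.017000000923871994], [0.4729999899864197, 0.019999999552965164]]
top plate 67 [ 0.6033 -0.0807] [0.0855 0.0312] 69.58 [[0.5740000009536743, -0.11500000208616257], [0.6029999852180481, -0.12600000202655792], [0.6330000162124634, -0.04600000008940697], [0.6039999723434448, -0.03500000014901161]]
top far 278 [ 0.5372 -0.0741] [0.0839 0.1331] 88.53 [[0.4699999988079071, -0.11400000005960464], [0.6029999852180481, -0.11800000071525574], [0.6050000190734863, -0.03400000184774399], [0.47200000286102295, -0.029999999329447746]]
top bar 478 [0.5031 0.1335] [0.0407 0.1502] 81.59 [[0.4259999990463257, 0.12399999797344208], [0.5740000009536743, 0.10199999809265137], [0.5799999833106995, 0.14300000667572021], [0.4320000112056732, 0.16500000655651093]]
top bartop 369 [0.5028 0.1317] [0.0348 0.1502] 81.63 [[0.4259999990463257, 0.125], [0.574999988079071, 0.10400000214576721], [0.5799999833106995, 0.1379999965429306], [0.4309999942779541
[... 3554 characters left out ...]
(-0.11), 27), (np.float64(-0.106), 27), (np.float64(-0.102), 24), (np.float64(-0.098), 23), (np.float64(-0.094), 20), (np.float64(-0.09), 18), (np.float64(-0.086), 16), (np.float64(-0.082), 12), (np.float64(-0.078), 11), (np.float64(-0.074), 10), (np.float64(-0.07), 5), (np.float64(-0.066), 7), (np.float64(-0.062), 6), (np.float64(-0.058), 8), (np.float64(-0.054), 11), (np.float64(-0.05), 12), (np.float64(-0.046), 13), (np.float64(-0.042), 13), (np.float64(-0.038), 13), (np.float64(-0.034), 11), (np.float64(-0.03), 10), (np.float64(-0.026), 10), (np.float64(-0.022), 9), (np.float64(-0.018), 7), (np.float64(-0.014), 8), (np.float64(-0.01), 7), (np.float64(-0.006), 7), (np.float64(-0.002), 4)]
```

View pics/side0c.png

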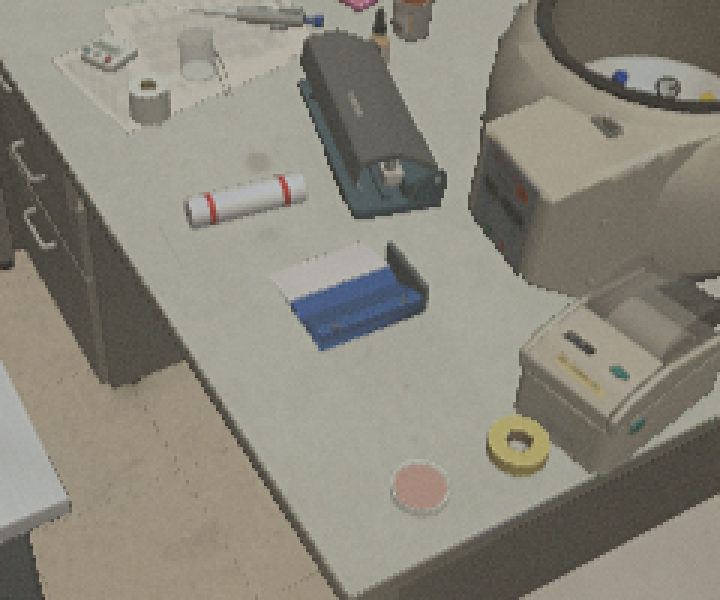

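The side view confirms the layout: ramp on the bar's side, plate at the far end, and a large grey box beyond x≈0.62. The groove runs at about −1.5° with its origin near (0.536, −0.061). The bar is at (0.503, 0.131) and about −8°. I'll push with the half-open fingers straddling the bar along its length, so both fingertips square it to the groove.

{"fn": "arm_command", "kwargs": {"steps": [0,0,8,0,0,0,60,0,0,8,0,0,0,60,0,0,8,0,0,0,60,0,0,8,0,0,0,60,0,0,8,0,0,0,60]}}

```text
clock: 1.3
position: [0.1886, 0.5696, 0.2313]
tool_rot: [-0.0, 0.49, 0.872, -0.0]
contact_force: [-0.6, 0.4, -0.6]
width: 0.0652
grip_force: 0.0
```

{"fn": "arm_command", "kwargs": {"steps": [0,0,8,0,0,0,60,0,0,8,0,0,0,60,0,0,8,0,0,0,60,0,0,8,0,0,0,60,0,0,1.2,0,0,0,60]}}

```text
clock: 1.8
position: [0.1886, 0.5695, 0.2313]
tool_rot: [0.0, 0.717, 0.697, -0.0]
contact_force: [0.1, 0.5, 0.4]
width: 0.0656
grip_force: 0.0
```

{"fn": "arm_command", "kwargs": {"steps": [0,0,0,-0.036,0.032,0,60,0,0,0,-0.036,0.032,0,60,0,0,0,-0.036,0.032,0,60,0,0,0,-0.036,0.032,0,60,0,0,0,-0.036,0.032,0,60]}}

```text
clock: 2.3
position: [0.3447, 0.384, 0.2315]
tool_rot: [0.0, 0.715, 0.699, 0.0]
contact_force: [1.1, -0.5, -0.1]
width: 0.0651
grip_force: 0.0
```

{"fn": "arm_command", "kwargs": {"steps": [0,0,0,-0.036,0.032,0,60,0,0,0,-0.036,0.032,0,60,0,0,0,-0.036,0.032,0,60,0,0,0,-0.036,0.032,0,60,0,0,0,-0.036,0.032,0,60]}}

```text
clock: 2.8
position: [0.5001, 0.1995, 0.2316]
tool_rot: [0.0, 0.715, 0.699, 0.0]
contact_force: [0.5, 0.4, -0.3]
width: 0.0652
grip_force: 0.0
```

Run:
```python
from h import *
s=readout.state(); print(s['position'],s['tool_rot'],s['joint_positions'])
im,d=cams.read_camera('wrist'); cv2.imwrite('pics/w1.png',im[:,:,::-1]); P=cloud('wrist',d); np.savez('w1.npz',P=P,d=d)
for l in ['bar','v_block']:
    for o in cams.cut_out('wrist',l)[:1]:
        m=o['region']&(d>0);q=P[m];print(l,o['p'],o['position'],q.min(0),q.max(0));np.save(f'm_w1_{l}.npy',o['region'])
        r=cv2.minAreaRect(q[:,:2].astype(np.float32));print(r,cv2.boxPoints(r))
        if l=='bar':
            q=q[q[:,2]>.03];r=cv2.minAreaRect(q[:,:2].astype(np.float32));print(r)
print('bench',np.median(P[...,2][d>0]))
```

```text
[0.5000675  0.19949806 0.23155294] [1.15287313e-04 7.15323668e-01 6.98793222e-01 2.65037693e-04] [2.51223690e-01 2.69927615e-01 1.64313842e+00 6.87136867e-05
 1.22795220e+00 2.74578723e-01]
bar 0.56 [262.9, 218.7] [ 0.43382378  0.09211156 -0.00049712] [0.58458887 0.15821569 0.04238415]
((0.507950484752655, 0.12324240058660507), (0.05145116522908211, 0.148888498544693), 81.66112518310547) [[0.43056235 0.10858526]
 [0.5778768  0.08699233]
 [0.5853386  0.13789955]
 [0.43802416 0.15949246]]
((0.508798360824585, 0.1290500909090042), (0.03602129593491554, 0.14888395369052887), 81.63961029052734)
v_block 0.66 [290.4, 307.5] [ 0.47861301 -0.04765044 -0.00118697] [0.60993604 0.20534148 0.30589631]
((0.5545369386672974, 0.07810352742671967), (0.24571341276168823, 0.12898461520671844), 83.74998474121094) [[ 0.47705293 -0.03700186]
 [ 0.60527086 -0.05104405]
 [ 0.63202095  0.19320892]
 [ 0.503803    0.2072511 ]]
bench 0.0009352441021260038
```

View pics/w1.png

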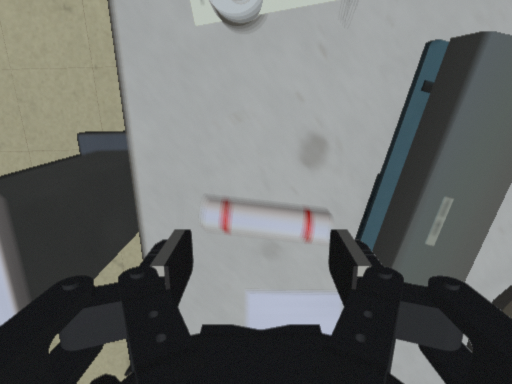

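The wrist view shows the bar at about (265,218) between the open fingers, the ramp below it at (295,310), and the grey box at the right, clear of the fingers. I'll descend behind the bar on its +y side.

{"fn": "arm_command", "kwargs": {"steps": [0,0,0,0,0.003,0.045,60,0,0,0,0,0,0.045,60,0,0,0,0,0,0.045,60,0,0,0,0,0,0.045,60,0,0,0,0,0,0.041,60]}}

```text
clock: 3.45
position: [0.5007, 0.2021, 0.0087]
tool_rot: [-0.0, 0.715, 0.699, -0.0]
contact_force: [-0.4, -0.6, 0.3]
width: 0.0654
grip_force: 0.0
```

{"fn": "arm_command", "kwargs": {"steps": [0,0,0,-0.006,0,0,60,0,0,0,-0.006,0,0,60,0,0,0,-0.006,0,0,60,0,0,0,-0.006,0,0,60,0,0,0,-0.006,0,0,60]}}

```text
clock: 3.95
position: [0.5025, 0.1708, 0.0122]
tool_rot: [0.001, 0.716, 0.698, 0.001]
contact_force: [-1.0, 0.8, -0.3]
width: 0.0652
grip_force: 0.0
```

{"fn": "arm_command", "kwargs": {"steps": [0,0,0,-0.006,0,0,60,0,0,0,-0.006,0,0,60,0,0,0,-0.006,0,0,60,0,0,0,-0.006,0,0,60,0,0,0,-0.006,0,0,60]}}

```text
clock: 4.45
position: [0.5002, 0.1405, 0.0102]
tool_rot: [-0.0, 0.716, 0.698, -0.0]
contact_force: [-0.3, 0.2, 1.0]
width: 0.0657
grip_force: 0.2
```

{"fn": "arm_command", "kwargs": {"steps": [0,0,0,-0.006,0,0,60,0,0,0,-0.006,0,0,60,0,0,0,-0.006,0,0,60,0,0,0,-0.006,0,0,60,0,0,0,-0.006,0,0,60]}}

```text
clock: 4.95
position: [0.4995, 0.1106, 0.0103]
tool_rot: [-0.0, 0.716, 0.698, -0.0]
contact_force: [-0.3, 0.9, -0.7]
width: 0.065
grip_force: 0.2
```

```bash
cat >> h.py <<'E'
def look(n,tag,box=None):
    im,d=cams.read_camera(n); P=cloud(n,d); cv2.imwrite(f'pics/{tag}.png',im[:,:,::-1])
    print(n,readout.state()['position'].round(4),readout.state()['contact_force'].round(1))
    for o in cams.cut_out(n,'bar')[:1]:
        m=o['region']&(d>0);q=P[m];q=q[(q[:,2]>np.percentile(q[:,2],95)-.02)&(q[:,2]<.08)]
        r=cv2.minAreaRect(q[:,:2].astype(np.float32))
        b=cv2.boxPoints(r);print('p',o['p'],'c',np.round(r[0],4),np.round(r[1],3),round(r[2],1),'zmax',np.percentile(q[:,2],95).round(4),np.round(b,3).tolist())
    return im,d,P
E
python3 -c "
from h import *
look('top','t2');look('side','s2')"
```

```text
top [0.4994 0.1099 0.0102] [ 0.1 -1.  -0.5]
side [0.4995 0.1107 0.0103] [-0.3  0.4  0.5]
p 0.94 c [0.4934 0.0671] [0.047 0.149] 83.2 zmax 0.0422 [[0.4169999957084656, 0.052000001072883606], [0.5649999976158142, 0.03500000014901161], [0.5699999928474426, 0.0820000022649765], [0.421999990940094, 0.0989999994635582]]
```

{"fn": "arm_command", "kwargs": {"steps": [0,0,0,-0.006,0,0,60,0,0,0,-0.006,0,0,60,0,0,0,-0.005,0,0,60,0,0,0,-0.005,0,0,60,0,0,0,-0.005,0,0,60]}}

```text
clock: 5.65
position: [0.4988, 0.0836, 0.0103]
tool_rot: [0.0, 0.717, 0.698, -0.0]
contact_force: [0.3, 0.9, 0.0]
width: 0.0649
grip_force: 0.2
```

{"fn": "arm_command", "kwargs": {"steps": [0,0,0,-0.005,0,0,60,0,0,0,-0.005,0,0,60,0,0,0,-0.005,0,0,60,0,0,0,-0.005,0,0,60,0,0,0,-0.005,0,-0.001,60]}}

```text
clock: 6.15
position: [0.4981, 0.0589, 0.0113]
tool_rot: [-0.0, 0.717, 0.698, 0.0]
contact_force: [-0.6, 2.3, 1.2]
width: 0.0654
grip_force: 1.0
```

```bash
python3 -c "
from h import *
look('top','t3');im=look('side','s3')[0]
cv2.imwrite('pics/s3c.png',cv2.resize(im[130:270,180:340,::-1],None,fx=4,fy=4))"
```

```text
top [0.4982 0.0583 0.0115] [ 0.2 -1.5 -0.2]Traceback (most recent call last):
  File "<string>", line 3, in <module>
    look('top','t3');im=look('side','s3')[0]
    ~~~~^^^^^^^^^^^^
  File "h.py", line 21, in look
    b=cv2.boxPoints(r);print('p',o['p'],'c',np.round(r[0],4),np.round(r[1],3),round(r[2],1),'zmax',np.percentile(q[:,2],95).round(4),np.round(b,3).tolist())
                                                                                                   ~~~~~~~~~~~~~^^^^^^^^^^^
    return _quantile_unchecked(
        a, q, axis, out, overwrite_input, method, keepdims, weights)
    return _ureduce(a,
                    func=_quantile_ureduce_func,
    ...<5 lines>...
                    overwrite_input=overwrite_input,
                    method=method)
    r = func(a, **kwargs)
    result = _quantile(arr,
                       quantiles=q,
    ...<2 lines>...
                       out=out,
                       weights=wgt)
    slices_having_nans = np.isnan(arr[-1, ...])
                                  ~~~^^^^^^^^^
IndexError: index -1 is out of bounds for axis 0 with size 0
```

```bash
python3 -c "
from h import *
im=look('side','s3')[0]
cv2.imwrite('pics/s3c.png',cv2.resize(im[130:270,180:340,::-1],None,fx=4,fy=4))"
```

```text
side [0.4982 0.0587 0.0114] [-0.3  0.9 -0.6]
p 0.64 c [0.4848 0.0217] [0.048 0.145] 82.6 zmax 0.0432 [[0.4099999964237213, 0.007000000216066837], [0.5540000200271606, -0.012000000104308128], [0.5600000023841858, 0.035999998450279236], [0.41600000858306885, 0.054999999701976776]]
```

View pics/s3c.png

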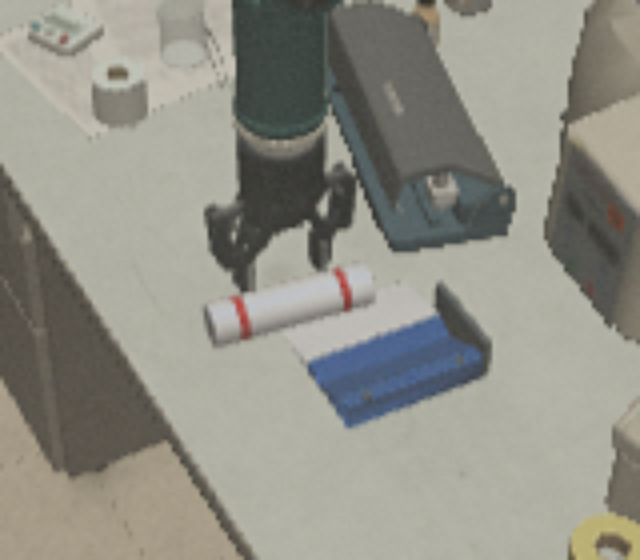

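The side crop shows the bar at about (290,305) with its far end on the ramp foot. It is still yawed about −7° and has drifted toward the open end. I'll shift the fingers toward the bar's near end and turn them slightly, so the push squares it up against the ramp.

{"fn": "arm_command", "kwargs": {"steps": [0,0,0,0.005,-0.005,0,60,0,0,-2,0.002,-0.012,0,60,0,0,-2,0,-0.013,0,60,0,0,0,-0.005,0,0,60,0,0,0,-0.005,0,0,60]}}

```text
clock: 6.85
position: [0.4686, 0.0567, 0.0114]
tool_rot: [-0.0, 0.692, 0.722, -0.0]
contact_force: [0.1, 2.1, 1.2]
width: 0.0651
grip_force: 0.4
```

{"fn": "arm_command", "kwargs": {"steps": [0,0,0,-0.004,0,0,60,0,0,0,-0.003,0,0,60,0,0,0,-0.003,0,0,60,0,0,0,-0.003,0,0,60,0,0,0,-0.003,0,0,60]}}

```text
clock: 7.35
position: [0.471, 0.0407, 0.0117]
tool_rot: [0.001, 0.692, 0.722, 0.001]
contact_force: [-0.4, 7.4, 3.9]
width: 0.0652
grip_force: 3.3
```

```bash
python3 -c "
from h import *
look('side','s4')"
```

```text
side [0.4709 0.0401 0.0117] [ 0.3  1.4 -0.2]
p 0.9 c [0.4874 0.0056] [0.047 0.153] 89.5 zmax 0.0454 [[0.41100001335144043, -0.017000000923871994], [0.5640000104904175, -0.01899999938905239], [0.5640000104904175, 0.02800000086426735], [0.41100001335144043, 0.029999999329447746]]
```

The bar is now square to the groove (about −0.5°) and centred at x≈0.487. Next I'll push it up the ramp, raising the fingers with it.

{"fn": "arm_command", "kwargs": {"steps": [0,0,0,-0.004,0,-0.0008,60,0,0,0,-0.004,0,-0.0008,60,0,0,0,-0.004,0,-0.0008,60,0,0,0,-0.004,0,-0.0008,60,0,0,0,-0.004,0,-0.0008,60]}}

```text
clock: 7.95
position: [0.4711, 0.0208, 0.0156]
tool_rot: [0.0, 0.692, 0.722, 0.001]
contact_force: [0.4, 6.5, 3.7]
width: 0.0654
grip_force: 3.3
```

{"fn": "arm_command", "kwargs": {"steps": [0,0,0,-0.004,0,-0.0008,60,0,0,0,-0.004,0,-0.0008,60,0,0,0,-0.004,0,-0.0008,60,0,0,0,-0.003,0,-0.0008,60,0,0,0,-0.003,0,-0.0008,60]}}

```text
clock: 8.45
position: [0.4716, 0.0027, 0.0195]
tool_rot: [0.0, 0.692, 0.722, 0.0]
contact_force: [0.1, 5.9, 3.5]
width: 0.0651
grip_force: 2.8
```

```bash
python3 -c "
from h import *
look('side','s5')"
```

```text
side [0.4717 0.0021 0.0195] [ 0.8  1.5 -0.1]
p 0.95 c [ 0.4885 -0.0301] [0.153 0.049] 2.7 zmax 0.0532 [[0.41100001335144043, -0.008999999612569809], [0.4129999876022339, -0.057999998331069946], [0.5659999847412109, -0.050999999046325684], [0.5640000104904175, -0.0020000000949949026]]
```

{"fn": "arm_command", "kwargs": {"steps": [0,0,1,-0.003,0,-0.0007,60,0,0,1,-0.003,0,-0.0005,60,0,0,1,-0.003,0,-0.0003,60,0,0,1,-0.002,0,0,60,0,0,0,-0.002,0,0,60]}}

```text
clock: 9.05
position: [0.4711, -0.0109, 0.0207]
tool_rot: [-0.0, 0.717, 0.697, -0.0]
contact_force: [0.1, 0.1, -0.2]
width: 0.0654
grip_force: 0.0
```

```bash
python3 -c "
from h import *
look('side','s6')"
```

```text
side [ 0.4711 -0.0111  0.0206] [-0.2 -0.4 -0.1]
p 0.97 c [ 0.4857 -0.0535] [0.031 0.148] 89.9 zmax 0.0549 [[0.41200000047683716, -0.0689999982714653], [0.5590000152587891, -0.0689999982714653], [0.5600000023841858, -0.03799999877810478], [0.41200000047683716, -0.03799999877810478]]
```

It's over the crest. I'll retreat up, close the fingers and move to the free end.

{"fn": "arm_command", "kwargs": {"steps": [0,0,0,0.006,0,-0.01,60,0,0,0,0.004,0,-0.03,60,0,0,0,0,0,-0.03,100,0,0,0,-0.02,-0.03,-0.01,255,0,0,0,-0.03,-0.04,0,255]}}

```text
clock: 9.65
position: [0.4034, -0.049, 0.1033]
tool_rot: [0.003, 0.715, 0.699, 0.002]
contact_force: [0.1, -1.2, -0.3]
width: 0.0238
grip_force: 0.0
```

```bash
python3 -c "
from h import *
im=look('side','s7')[0]
cv2.imwrite('pics/s7c.png',cv2.resize(im[130:270,180:340,::-1],None,fx=4,fy=4)); s=readout.state();print(s['width'],s['joint_positions'])"
```

```text
side [ 0.3923 -0.0502  0.1013] [-6.7  0.3 -0.7]
p 0.95 c [ 0.488  -0.0692] [0.154 0.036] 0.9 zmax 0.0485 [[0.41100001335144043, -0.052000001072883606], [0.41100001335144043, -0.08900000154972076], [0.5659999847412109, -0.0860000029206276], [0.5649999976158142, -0.05000000074505806]]
0.008324867367922758 [-2.96965230e-01  2.65221124e-01  2.07595822e+00 -1.65857888e-03
  8.05907775e-01 -2.67672084e-01]
```

View pics/s7c.png

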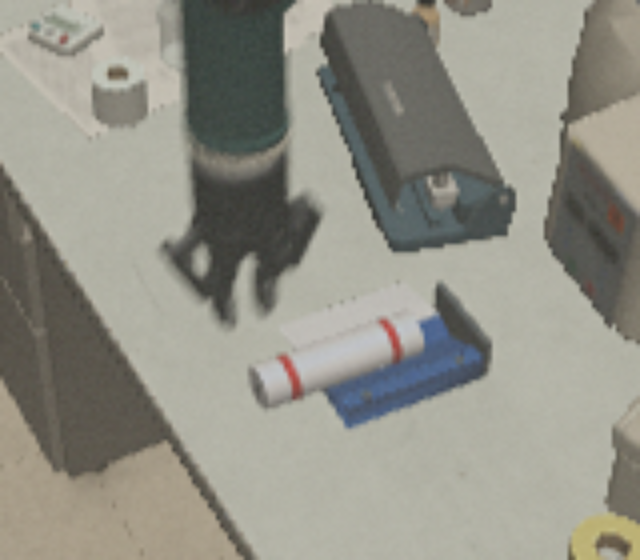

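The side crop shows the bar lying in the groove (centre near (340,360)), overhanging the open end, with a gap of about 38 mm to the plate. I'll go down just outside the free end.

{"fn": "arm_command", "kwargs": {"steps": [0,0,0,-0.008,-0.008,0,255,0,0,0,0,0,0.02,255,0,0,0,0,0,0.025,255,0,0,0,0,0,0.025,255,0,0,0,0,0,0.016,255]}}

```text
clock: 10.25
position: [0.3926, -0.0563, 0.0137]
tool_rot: [0.0, 0.716, 0.698, -0.0]
contact_force: [-0.3, -0.3, 0.2]
width: -0.0002
grip_force: 0.0
```

```bash
python3 -c "
from h import *
look('side','s8')"
```

```text
side [ 0.3917 -0.056   0.0124] [-0.8 -0.4 -0.8]
p 0.93 c [ 0.4862 -0.0663] [0.038 0.147] 88.3 zmax 0.0487 [[0.41200000047683716, -0.08299999684095383], [0.5590000152587891, -0.08799999952316284], [0.5600000023841858, -0.04899999871850014], [0.4129999876022339, -0.04500000178813934]]
```

{"fn": "arm_command", "kwargs": {"steps": [0,0,0,-0.003,0.003,0,255,0,0,0,0,0.004,0,255,0,0,0,0,0.004,0,255,0,0,0,0,0.004,0,255,0,0,0,0,0.004,0,255]}}

```text
clock: 10.85
position: [0.4099, -0.0596, 0.0152]
tool_rot: [-0.001, 0.716, 0.698, -0.001]
contact_force: [-6.6, -0.5, 3.9]
width: -0.0
grip_force: 2.9
```

{"fn": "arm_command", "kwargs": {"steps": [0,0,0,0,0.004,0,255,0,0,0,0,0.004,0,255,0,0,0,0,0.004,0,255,0,0,0,0,0.004,0,255,0,0,0,0,0.003,0,255]}}

```text
clock: 11.35
position: [0.4292, -0.0602, 0.0152]
tool_rot: [-0.001, 0.716, 0.698, -0.001]
contact_force: [-5.1, -1.1, 3.6]
width: 0.0003
grip_force: 2.6
```

```bash
python3 -c "
from h import *
look('side','s9')"
```

```text
side [ 0.43   -0.0603  0.0152] [-4.  -0.1  0.8]
p 0.74 c [ 0.5182 -0.0694] [0.039 0.15 ] 88.0 zmax 0.0476 [[0.4429999887943268, -0.0860000029206276], [0.5920000076293945, -0.09099999815225601], [0.593999981880188, -0.05299999937415123], [0.4440000057220459, -0.04699999839067459]]
```

{"fn": "arm_command", "kwargs": {"steps": [0,0,0,0,0.003,0,255,0,0,0,0,0.002,0,255,0,0,0,0,0.001,0,255,0,0,0,0,0.001,0,255,0,0,0,0,0.001,0,255]}}

```text
clock: 11.95
position: [0.4367, -0.0603, 0.0149]
tool_rot: [-0.001, 0.716, 0.698, -0.001]
contact_force: [-5.0, -0.6, 4.4]
width: -0.0002
grip_force: 3.0
```

{"fn": "arm_command", "kwargs": {"steps": [0,0,0,0,0.001,0,255,0,0,0,0,0.001,0,255]}}

```text
clock: 12.15
position: [0.4369, -0.0601, 0.0147]
tool_rot: [-0.002, 0.716, 0.698, -0.002]
contact_force: [-10.0, -2.8, 6.7]
width: -0.0001
grip_force: 5.5
```

{"fn": "arm_command", "kwargs": {"steps": [0,0,0,0,0.001,0,255,0,0,0,0,0.001,0,255,0,0,0,0,0,0,255]}}

```text
clock: 12.45
position: [0.4368, -0.0599, 0.0145]
tool_rot: [-0.004, 0.716, 0.698, -0.003]
contact_force: [-13.3, -3.9, 7.6]
width: -0.0002
grip_force: 6.7
```

```bash
python3 -c "
from h import *
im=look('side','s10')[0]
cv2.imwrite('pics/s10c.png',cv2.resize(im[170:250,220:320,::-1],None,fx=6,fy=6,interpolation=2))"
```

```text
side [ 0.4368 -0.0599  0.0145] [-13.4  -2.9   8.6]
p 0.89 c [ 0.5281 -0.0693] [0.036 0.155] 87.2 zmax 0.0481 [[0.44999998807907104, -0.08399999886751175], [0.6050000190734863, -0.09099999815225601], [0.6060000061988831, -0.054999999701976776], [0.4519999921321869, -0.04800000041723251]]
```

View pics/s10c.png

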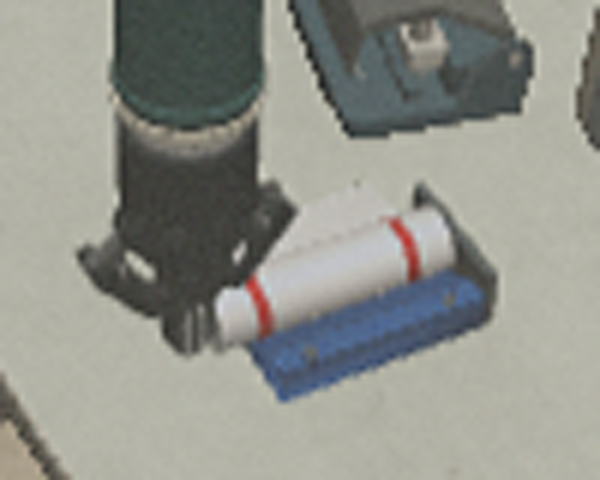

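The bar's end is against the dark plate at about (455,240). The fingertip has stopped moving while the force rises to 13 N. I'll back off along the axis first, then up.

{"fn": "arm_command", "kwargs": {"steps": [0,0,0,0,-0.004,0,255,0,0,0,0,-0.005,0,255,0,0,0,0,-0.012,0,255,0,0,0,0,-0.012,0,255,0,0,0,0,0,-0.03,255]}}

```text
clock: 13.05
position: [0.4038, -0.0585, 0.0428]
tool_rot: [-0.004, 0.717, 0.698, -0.002]
contact_force: [0.0, 0.2, 0.0]
width: 0.0004
grip_force: 0.0
```

{"fn": "arm_command", "kwargs": {"steps": [0,0,0,0,0,-0.04,255,0,0,0,0,0,-0.04,255,0,0,0,0.03,0,-0.03,255,0,0,0,0.03,0,0,255,0,0,0,0,0,0,255]}}

```text
clock: 13.55
position: [0.4101, 0.0023, 0.1558]
tool_rot: [0.001, 0.716, 0.698, 0.001]
contact_force: [-0.9, -0.1, 0.1]
width: 0.0
grip_force: 0.0
```

```bash
python3 -c "
from h import *
im=look('side','s11')[0]; look('top','t11')
cv2.imwrite('pics/s11c.png',cv2.resize(im[170:250,220:320,::-1],None,fx=6,fy=6,interpolation=2))"
```

```text
side [0.4098 0.0012 0.1551] [-0.5 -0.4 -0.8]
p 0.82 c [ 0.5256 -0.0691] [0.036 0.152] 87.3 zmax 0.0481 [[0.4490000009536743, -0.08399999886751175], [0.6010000109672546, -0.09099999815225601], [0.6029999852180481, -0.05400000140070915], [0.44999998807907104, -0.04699999839067459]]
top [ 0.4097 -0.      0.1544] [0.3 0.6 0.2]
p 0.47 c [ 0.5677 -0.0629] [0.035 0.069] 88.6 zmax 0.0511 [[0.5329999923706055, -0.07999999821186066], [0.6019999980926514, -0.08100000023841858], [0.6029999852180481, -0.04600000008940697], [0.5339999794960022, -0.04399999976158142]]
```

View pics/s11c.png

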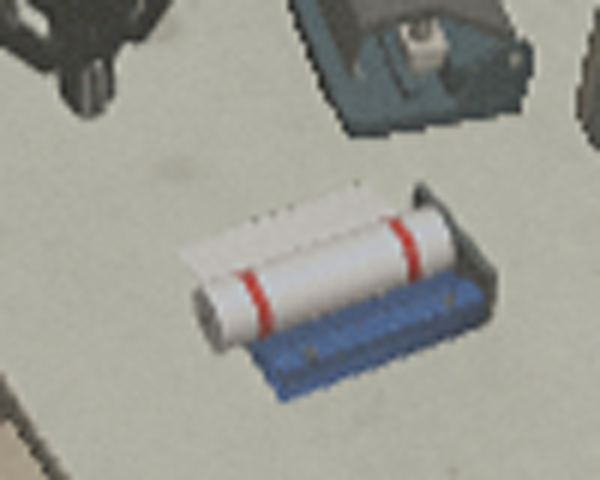

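The bar is lying in the groove with its end at the plate (around (455,240)), unchanged after the release, and the robot is clear of it.

```bash
python3 -c "
from station import bot
print(bot.sign_off())"
```

```text
the job is handed in; nothing more can be done
None
```

The bar was rolled up the ramp into the V-block groove and pushed by its free end until it stopped against the steel stop plate. The robot then backed clear, and the job was handed in at about 14 s; no verdict was returned.

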